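Clamp the thermal cycler lid: hasp over the catch, dial to the third click and hold

TASK

Lock down the lid of the thermal cycler: swing the orange-tipped hasp over from the left side until it lies flat over the brass catch on the lid, then grip the black pressure dial on the lid and turn it clockwise (seen from above) three clicks from where it stands, to the big orange dot and not on towards the fourth. The dial is sprung and runs back if let go, so finish while still holding it firmly in the gripper at the third click; leave the hasp flat and do not disturb the loose items on and around the cycler.

Things in the scene. Friction and masses are not known exactly. Their poses are not given: they have to be found in the camera images.
- cycler: thermal cycler fixed to the bench: white box, lilac-blue lid already shut, 240 (its x) x 250 (its y) x 130 mm high. Origin at the centre of its underside, z up, front (screen) towards its -x; its +y is its left side, carrying the hasp. Position and yaw vary. The lid top is flat at z = 130 mm; a 92 mm round grey plate with the click dots surrounds the dial.
- hasp_hinge (a point): point on the hasp's hinge axis, at x 0, y +120, z 137 mm in the cycler's frame; the axis runs along the cycler's x
- hasp_tip (a point): middle of the hasp's free end: steel strap 26 mm wide, 4 thick, free end 85 mm from the hinge axis, last 27 mm an orange tab. Its slot (30 to 58 mm from the hinge) drops over the catch, a brass staple 14 x 7 mm, 45 mm from the hinge axis towards the cycler's -y, rising to z = 147 mm (8 mm above the flat strap): so press the strap down on its tab.
- hasp (a joint): hasp angle: 0 = flat over the catch (pointing to the cycler's -y, upper face at z = 139 mm), pi/2 = upright, more = leaning out to the cycler's left (+y). Starts at 1.85 to 2.3; end stops at 0 and 2.5. Stiff hinge (0.06 N m): it stays where it is left; about 1 N at the tip moves it.
- dial (a joint): dial angle: 0 = home as found (pointer at the big white dot), growing clockwise from above. A click every 24 deg = 0.419 rad; the third, at 1.257, has a big orange dot; end stop at the fifth. A spring drives it home: 0.04 N m at 0, 0.09 at the third click; the clicks add a ripple of 0.04 N m either way: turning up, heavy before the middle between clicks, light after it.
- dial_bar (a point): the dial's grip: black bar 48 mm long, 14 thick, 36 high on a round black disc 52 mm across (disc top z = 140 mm); white pointer line on the end towards the cycler's -x when home. Point at mid-underside of the bar, on the dial axis, at x 0, y -40, z 138 mm in the cycler's frame; x along the bar, away from the pointer. Bar top at z = 174 mm. Turns with the dial.
- tube_strip: bystander: strip of eight small green tubes, 12 x 76 x 18 mm, resting loose on the lid's rear edge (about x +100 mm in the cycler's frame); origin under its centre
- reagent: bystander: white bottle with an orange cap, 52 mm across, 120 mm high; origin under its centre
- jar: bystander: amber jar with a blue lid, 48 mm across, 70 mm high; origin under its centre
- tip_box: bystander: blue pipette tip box, 80 x 120 x 60 mm; origin under its centre
- beaker: bystander: glass beaker, 70 mm across, 90 mm high; origin under its centre
- marker: bystander: green marker pen lying on the bench, 130 x 13 x 13 mm; origin under its centre

How it is judged:
By the outcome, as a careful person would: the job done as asked, in the order asked, and still so for the second after the job is handed in, while the arm keeps its last pose, push and grip.
It also fails if it takes over 51 s, if anything falls off the work surface, if the arm or the gripper's body presses on something with over 40 N, if the wrist force passes 120 N, or if a joint passes its speed limit or range.

ROBOT

A 6-joint arm with a two-finger parallel gripper is mounted at the origin on the work surface. World frame = base frame: x ahead of the robot, y to its left, z up, the work surface at z = 0. Lengths are in m, angles in rad, forces in N, time in s.
With the tool pointing down it reaches from about 0.25 to 0.775 m from the base axis. Payload 4 kg.
Tool frame: the origin (TCP) lies at the centre of the arm's flange, where the gripper is bolted on; the fingertips stand 173 mm ahead of it and the grasp point (between the pads) lies 155 mm ahead of it; z points along the fingers, x is the direction in which the jaws open and shut, and the axes are right-handed (so a half turn about z gives the same grasp; the last joint's range is limited). The gripper opens to 85 mm and grips with 20 to 120 N. Pads are 22 mm wide; open, the fingers measure 114 mm over their backs; the gripper's body (76 mm by 85 mm) begins 54 mm behind the grasp point. The pads swing forward as they close: fully open they stand 13 mm farther back than shut.
Start: joints at [-1.279, 0.087, 1.371, -0, 1.684, -0.103], TCP at [0.212, -0.508, 0.405] pointing down, gripper open.
Joint ranges: [-3.1, 3.1], [-0.76, 2.03], [0.27, 2.55], [-1.08, 4.22], [0.17, 2.65], [-2.57, 2.57]. Speed limits (rad/s): [2.79, 2.79, 3.14, 3.14, 3.14, 3.14].

INTERFACE

Orientations are given as a unit quaternion [x, y, z, w].
In Python, from workcell import arm gives the robot as it stands.
- The arm moves only by the shell command python3 -m creep 'ROWS' [FORCE]. ROWS is a JSON object of lists of equal length, an entry for each row: "hand": the closure, from 0 (fully open) to 1 (shut); "translation": the shift along the tool's x, y, z in cm, a list of three; "turn": the turn about the tool's z in degrees. A call has 1 to 12 rows; each row shifts and turns the pose as measured when the row begins, along the tool's axes as they then stand; what a row does not reach is not made up. A row lasts 1/12 s, in which the tool goes at most 41.7 mm and 7.16 degrees, less where a joint would pass 70% of its speed; a pose out of reach is approached as far as the arm can. A call is refused whole if a number of a shift passes 4.17 or a number of a turn 7.16, either way. A call with a gripper value outside its range is refused whole. The fingers move at their own pace and stop on an object; FORCE is the grip in N (left out, the last holds). Time passes only in rows, so rows that do not move let the fingers close. It gives the time, the measured TCP pose, the force and the opening at its end, in the units of the state.
- arm.sense(): the state, without advancing time (a new reading comes with each control period).
- arm.camera(name): name is "side" or "top" or "wrist"; returns a dict with "color" (420x560x3 uint8, red, green, blue), "depth" (420x560 float32, m along the optical axis (not along the pixel's ray), 0 where there is no reading), "fx", "fy", "cx", "cy" (pixels), "world_to_cam" (4x4, takes a point from world to camera coordinates). Camera axes: x right, y down, z forward; pixel columns grow to the right and rows downward; lengths in m; the calibration is good to about 2 mm. A picture is of the moment at which its call begins.
- arm.close_job(): hands the job in, once; it reports no verdict.
Trained networks look in the newest picture that a camera, given by its name, has taken for a name from the list of things; names that differ only in an ending like _2 or _b are one class to them, and where a whole thing is asked for, a point or a joint stands for the part that bears it (a point fixed in the world has none). Each returns a list of dicts, best first, with "confidence" (0 to 1); they miss things now and then, are a little off and sometimes report something else, mostly with a low value. They report only what shows in the picture. A call takes as long as a camera call.
- arm.find_in(target, camera): "rect" ([left, top, width, height] in pixels, round what is visible of it).
- arm.masks_of(target, camera): "pixels" (420x560 bool, what is visible of it) and "rect" ([left, top, width, height] in pixels, round what is visible of it).
The state is a dict: "clock": time; "q": joint angles; "qd": joint speeds; "effort": joint torques, N m; "ee_pos": TCP position; "ee_rot": TCP orientation; "contact_force": force on the tool from outside, world axes, zero at the start; "ft_torque": the same for the moment, N m; "gripper_width": finger opening in m.
Only numpy, scipy, OpenCV 4.12 (cv2) and the standard library are available. Lean on these libraries where they do the work, as an engineer would, in place of code of your own. Each camera call takes 0.05 s, during which the arm holds its last target.

## Working session

There is one attempt and no reset: what is moved stays moved. The work goes in short steps, Python scripts to look and compute and a shell command to move; the robot and the scene stay as the last step left them, time stands still between calls to the robot, and variables do not carry over. Pictures are saved under pics/ and viewed, and the job is handed in when it is done.

```bash
mkdir -p pics; ls; cat > h.py <<'E'
import numpy as np, cv2
from workcell import arm
def save(n,f):
    c=arm.camera(n); cv2.imwrite('pics/'+f,c['color'][:,:,::-1]); return c
def pts(c,m):
    v,u=np.nonzero(m&(c['depth']>0)); d=c['depth'][v,u]
    P=np.stack([(u-c['cx'])/c['fx']*d,(v-c['cy'])/c['fy']*d,d,np.ones_like(d)])
    return (np.linalg.inv(c['world_to_cam'])@P)[:3].T
def proj(c,p):
    q=c['world_to_cam']@np.append(p,1); return q[0]/q[2]*c['fx']+c['cx'],q[1]/q[2]*c['fy']+c['cy']
E
python3 - <<'E'
from h import *
for n in ['side','top']:
    c=save(n,n+'1.png')
    print(n,np.linalg.inv(c['world_to_cam'])[:3].round(2).tolist(),c['fx'])
    for t in ['cycler','hasp','hasp_tip','dial_bar','dial','tube_strip','reagent','jar','tip_box','beaker','marker']:
        for r in arm.masks_of(t,n)[:2]:
            P=pts(c,r['pixels']); print(t,round(r['confidence'],2),r['rect'],np.median(P,0).round(3),P.max(0).round(3), P.min(0).round(3))
print(arm.sense())
E
```

```text
pics
side [[-1.0, -0.07, 0.05, 0.52], [-0.09, 0.73, -0.68, 0.74], [0.01, -0.68, -0.74, 0.92]] 394.1227817449689
cycler 0.79 [236.4, 179.0, 95.0, 99.2] [0.551 0.105 0.13 ] [0.677 0.195 0.22 ] [ 0.431 -0.218 -0.003]
hasp 0.42 [279.1, 234.6, 12.5, 12.5] [0.549 0.185 0.195] [0.562 0.195 0.22 ] [0.536 0.139 0.128]
hasp 0.31 [278.5, 187.6, 14.6, 20.3] [0.556 0.007 0.152] [0.581 0.029 0.178] [ 0.531 -0.048  0.131]
hasp_tip 0.51 [279.1, 234.3, 9.7, 10.9] [0.548 0.186 0.195] [0.562 0.195 0.22 ] [0.536 0.139 0.128]
hasp_tip 0.22 [277.7, 188.2, 16.9, 23.0] [0.556 0.008 0.152] [0.581 0.029 0.178] [ 0.531 -0.051  0.129]
dial_bar 0.57 [276.6, 185.9, 19.9, 19.5] [0.554 0.008 0.151] [0.58  0.029 0.178] [ 0.531 -0.026  0.13 ]
dial 0.88 [276.4, 188.3, 14.9, 18.8] [0.556 0.007 0.152] [0.582 0.029 0.178] [ 0.531 -0.026  0.13 ]
tube_strip 0.66 [244.3, 198.7, 7.2, 17.7] [0.653 0.064 0.148] [0.662 0.097 0.152] [0.645 0.023 0.131]
reagent 0.92 [244.7, 122.4, 14.6, 37.0] [ 0.689 -0.318  0.064] [ 0.734 -0.305  0.124] [ 0.666 -0.471 -0.003]
jar 0.51 [277.5, 133.5, 10.6, 22.3] [ 0.592 -0.33   0.047] [ 0.616 -0.
[... 1879 characters left out ...]
1] [ 0.39   0.392 -0.   ]
{'clock': 1.2, 'q': array([-1.27909647e+00,  8.71764321e-02,  1.37072567e+00, -1.60049783e-05,
        1.68358615e+00, -1.03108221e-01]), 'qd': array([-0.00099678,  0.00152913,  0.00061297, -0.00241859,  0.00055881,
        0.00027191]), 'effort': array([-1.36223607e-03, -3.51734483e+01, -3.13461828e+01, -3.97894019e-04,
        6.10743227e-04,  7.53766649e-07]), 'ee_pos': array([ 0.21153381, -0.50768454,  0.40474073]), 'ee_rot': array([ 8.32054497e-01, -5.54693890e-01,  3.51526007e-05,  3.93973729e-05]), 'contact_force': array([-0.64185082,  0.63590575,  1.11355652]), 'ft_torque': array([-0.00750506,  0.00585086,  0.02143937]), 'gripper_width': 0.08526672954503596}
```

```bash
python3 - <<'E'
from h import *
c=save('top','top2.png')
im=c['color'][130:310,90:510,::-1]
cv2.imwrite('pics/top2z.png',cv2.resize(im,None,fx=1.9,fy=1.9,interpolation=cv2.INTER_CUBIC))
im=c['color'][160:280,195:340,::-1]
cv2.imwrite('pics/top2zz.png',cv2.resize(im,None,fx=5,fy=5,interpolation=cv2.INTER_CUBIC)[:600])
P=pts(c,np.ones((420,560),bool))
s=(P[:,2]>.118)&(P[:,2]<.139)&(abs(P[:,1])<.25)&(P[:,0]>.35)&(P[:,0]<.75)
L=P[s]; print(len(L),np.median(L[:,2]))
r=cv2.minAreaRect(L[:,:2].astype(np.float32)*1000);print(r)
L2=L[(L[:,2]>.126)];r=cv2.minAreaRect(L2[:,:2].astype(np.float32)*1000);print(r)
# dial bar top
s=(P[:,2]>.165)&(abs(P[:,1])<.08)&(P[:,0]>.45)&(P[:,0]<.65);B=P[s];print(len(B),B.mean(0),cv2.minAreaRect(B[:,:2].astype(np.float32)*1000))
s=(P[:,2]>.145)&(P[:,1]>.11)&(P[:,1]<.26)&(P[:,0]>.45)&(P[:,0]<.65);B=P[s];print(B[B[:,1].argsort()].round(3)[::6])
E
```

```text
10219 0.13187107348232807
((555.8903198242188, 38.24481964111328), (237.1772003173828, 250.29989624023438), 2.353745222091675)
((555.3070068359375, 38.256996154785156), (235.9499969482422, 249.57350158691406), 2.3453845977783203)
138 [ 0.55576097 -0.00169896  0.17518975] ((556.2313232421875, -1.700660228729248), (46.727989196777344, 13.947132110595703), 2.2373485565185547)
[[0.553 0.111 0.15 ]
 [0.553 0.113 0.15 ]
 [0.556 0.116 0.148]
 [0.539 0.157 0.146]
 [0.539 0.159 0.147]
 [0.549 0.161 0.152]
 [0.543 0.161 0.15 ]
 [0.54  0.162 0.156]
 [0.549 0.163 0.154]
 [0.539 0.164 0.16 ]
 [0.546 0.164 0.158]
 [0.539 0.165 0.164]
 [0.555 0.166 0.163]
 [0.538 0.167 0.169]
 [0.55  0.168 0.165]
 [0.54  0.169 0.172]
 [0.552 0.17  0.166]
 [0.548 0.17  0.162]
 [0.561 0.172 0.178]
 [0.558 0.174 0.182]
 [0.56  0.175 0.184]
 [0.557 0.177 0.189]
 [0.558 0.178 0.196]
 [0.553 0.179 0.191]
 [0.536 0.179 0.199]
 [0.558 0.18  0.197]
 [0.553 0.181 0.201]
 [0.551 0.181 0.2  ]
 [0.561 0.182 0.207]
 [0.54  0.183 0.203]
 [0.55  0.184 0.21 ]
 [0.559 0.184 0.207]
 [0.545 0.185 0.213]
 [0.554 0.186 0.21 ]
 [0.555 0.187 0.217]
 [0.56  0.187 0.214]
 [0.557 0.188 0.219]
 [0.542 0.189 0.217]
 [0.555 0.191 0.219]
 [0.547 0.191 0.217]]
```

View pics/top2z.png

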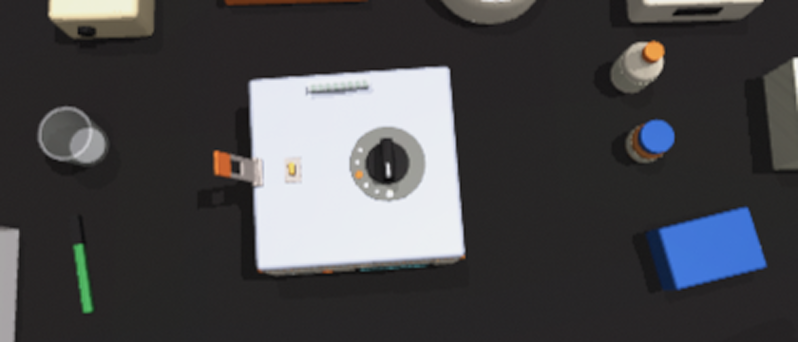

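View pics/top2zz.png

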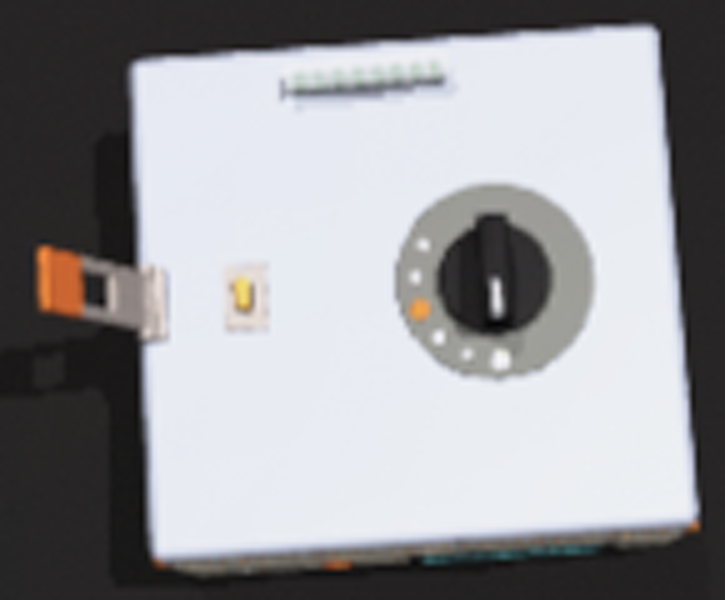

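View pics/side1.png

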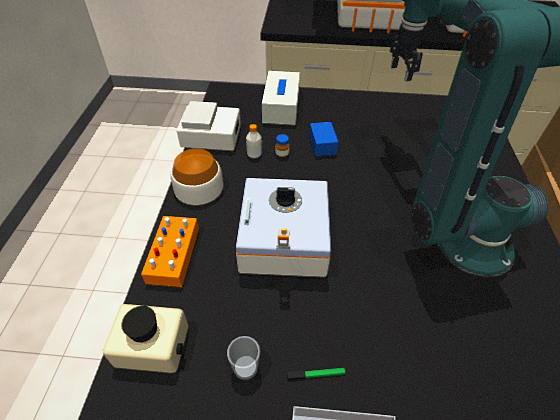

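The cycler centre is near (0.555, 0.038) with a yaw of about 2.3°. The hasp leans at about 110°, the dial bar is at (0.556, -0.002), and the lid heights match the task sheet. First I raise the tool, turn it so the jaws lie along the cycler's x, and shut the fingers.

```bash
cat >> h.py <<'E'
from scipy.spatial.transform import Rotation as R
th=np.deg2rad(2.3); C=np.array([0.5550,0.0382])
def cyc(x,y): return C+np.array([[np.cos(th),-np.sin(th)],[np.sin(th),np.cos(th)]])@[x,y]
def st():
    s=arm.sense(); r=R.from_quat(s['ee_rot']).as_matrix(); yaw=np.degrees(np.arctan2(r[1,0],r[0,0]))
    p=s['ee_pos']; l=np.array([[np.cos(th),np.sin(th)],[-np.sin(th),np.cos(th)]])@(p[:2]-C)
    print('t',round(s['clock'],2),'pos',p.round(4),'cyc mm',(l*1000).round(1),'tipz',round((p[2]-.173)*1000,1),'yaw',yaw.round(2),'zdir',r[:,2].round(3),'F',s['contact_force'].round(1),'T',s['ft_torque'].round(2),'w',round(s['gripper_width'],4),'q6',s['q'][5].round(2)); return s,r
def to(x,y,tipz):  # cycler frame mm
    s,r=st(); w=np.append(cyc(x/1000,y/1000),tipz/1000+.173); print('tool shift cm',(r.T@(w-s['ee_pos'])*100).round(2))
E
python3 -m creep '{"hand":[1,1,1,1,1,1,1,1,1,1],"translation":[[0,0,-0.4],[0,0,-0.4],[0,0,-0.4],[0,0,-0.4],[0,0,-0.4],[0,0,-0.4],[0,0,-0.4],[0,0,-0.4],[0,0,-0.4],[0,0,-0.4]],"turn":[-7,-7,-7,-7,-7,-7,-7,-7,-7,-7]}' 40
python3 - <<'E'
from h import *
to(0,175,250)
E
```

```text
clock: 2.08
ee_pos: [0.2115, -0.5076, 0.4448]
ee_rot: [0.999, 0.038, -0.0, -0.002]
contact_force: [-0.7, -0.2, -0.2]
gripper_width: -0.0
t 2.08 pos [ 0.2115 -0.5076  0.4448] cyc mm [-365.1 -531.6] tipz 271.8 yaw 4.38 zdir [-0.001  0.003 -1.   ] F [-0.7 -0.2 -0.2] T [-0.02  0.01  0.05] w -0.0 q6 -1.36
tool shift cm [ 39.05 -69.28   2.38]
```

```bash
python3 -m creep '{"hand":[1,1,1,1,1,1,1,1,1,1,1,1],"translation":[[1.6,-2.9,0],[1.6,-2.9,0],[1.6,-2.9,0],[1.6,-2.9,0],[1.6,-2.9,0],[1.6,-2.9,0],[1.6,-2.9,0],[1.6,-2.9,0],[1.6,-2.9,0],[1.6,-2.9,0],[1.6,-2.9,0],[1.6,-2.9,0]],"turn":[1,1,0,0,0,0,0,0,0,0,0,0]}'
python3 - <<'E'
from h import *
to(0,175,250)
E
```

```text
clock: 3.08
ee_pos: [0.3903, -0.1413, 0.4453]
ee_rot: [1.0, 0.015, 0.001, 0.001]
contact_force: [0.7, -0.3, -0.3]
gripper_width: 0.0002
t 3.08 pos [ 0.3903 -0.1413  0.4453] cyc mm [-171.8 -172.8] tipz 272.3 yaw 1.74 zdir [ 0.003 -0.002 -1.   ] F [ 0.7 -0.3 -0.3] T [ 0.01  0.03 -0.05] w 0.0002 q6 -0.51
tool shift cm [ 16.84 -34.95   2.21]
```

```bash
python3 -m creep '{"hand":[1,1,1,1,1,1,1,1,1,1,1,1],"translation":[[1.4,-3.0,0],[1.4,-3.0,0],[1.4,-3.0,0],[1.4,-3.0,0],[1.4,-3.0,0],[1.4,-3.0,0],[1.4,-3.0,0],[1.4,-3.0,0],[1.4,-3.0,0],[1.4,-3.0,0],[1.4,-3.0,0],[1.4,-3.0,0]],"turn":[0,0,0,0,0,0,0,0,0,0,0,0]}'
python3 - <<'E'
from h import *
to(0,190,190)
E
```

```text
clock: 4.08
ee_pos: [0.5498, 0.2454, 0.4478]
ee_rot: [1.0, 0.016, 0.005, 0.002]
contact_force: [0.5, -0.1, 0.5]
gripper_width: -0.0001
t 4.08 pos [0.5498 0.2454 0.4478] cyc mm [  3.2 207.2] tipz 274.8 yaw 1.88 zdir [ 0.011 -0.004 -1.   ] F [ 0.5 -0.1  0.5] T [-0.03 -0.03 -0.06] w -0.0001 q6 0.29
tool shift cm [-0.4   1.69  8.48]
```

```bash
python3 -m creep '{"hand":[1,1,1,1,1],"translation":[[-0.2,0,1.8],[-0.1,0,1.8],[0,0,1.8],[0,0,1.8],[0,0,1.2]],"turn":[0,0,0,0,0]}'
python3 - <<'E'
from h import *
to(0,165,190)
c=save('side','s3.png');cv2.imwrite('pics/s3z.png',cv2.resize(c['color'][130:290,200:380,::-1],None,fx=3.7,fy=3.7,interpolation=cv2.INTER_CUBIC))
E
```

```text
clock: 4.5
ee_pos: [0.5505, 0.2546, 0.3621]
ee_rot: [1.0, 0.022, 0.009, -0.001]
contact_force: [-0.0, -1.7, 0.3]
gripper_width: -0.0
t 4.5 pos [0.5505 0.2546 0.3621] cyc mm [  4.2 216.4] tipz 189.1 yaw 2.53 zdir [ 0.018  0.002 -1.   ] F [-0.  -1.7  0.3] T [-0.1   0.03 -0.03] w -0.0 q6 0.3
tool shift cm [-0.44  5.14 -0.11]
```

View pics/s3z.png

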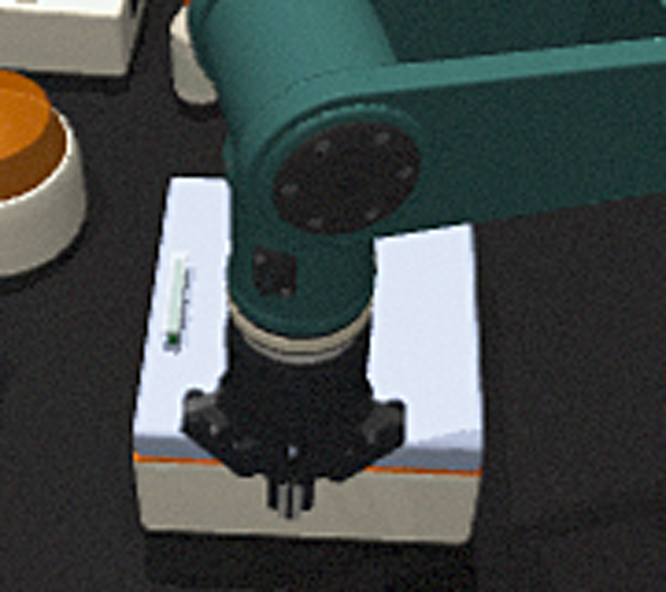

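```bash
sed -i "s/p=s\['ee_pos'\]; l=/p=s['ee_pos']+.173*r[:,2]; l=/; s/(p\[2\]-.173)/p[2]/; s/tipz\/1000+.173)/tipz\/1000)/; s/(w-s\['ee_pos'\])/(w-s['ee_pos']-.173*r[:,2])/" h.py
python3 -m creep '{"hand":[1,1,1,1,1,1,1,1,1,1,1],"translation":[[-0.3,1,0],[-0.3,1,0],[0,1,0],[0,1,0],[0,1,0],[0,1,0],[0,1,0],[0,1,0],[0,1,0],[0,1,0],[0,1,0]],"turn":[0,0,0,0,0,0,0,0,0,0,0]}'
python3 - <<'E'
from h import *
to(0,91,192)
c=save('side','s4.png');cv2.imwrite('pics/s4z.png',cv2.resize(c['color'][130:290,200:380,::-1],None,fx=3.7,fy=3.7,interpolation=cv2.INTER_CUBIC))
E
```

```text
clock: 5.47
ee_pos: [0.5488, 0.1329, 0.3653]
ee_rot: [1.0, 0.022, 0.011, -0.002]
contact_force: [0.5, 1.7, -0.5]
gripper_width: 0.0
t 5.47 pos [0.5526 0.1337 0.1924] cyc mm [ 1.4 95.5] tipz 192.4 yaw 2.48 zdir [ 0.022  0.005 -1.   ] F [ 0.5  1.7 -0.5] T [0.22 0.04 0.03] w 0.0 q6 0.09
tool shift cm [-0.14  0.45  0.03]
```

View pics/s4z.png

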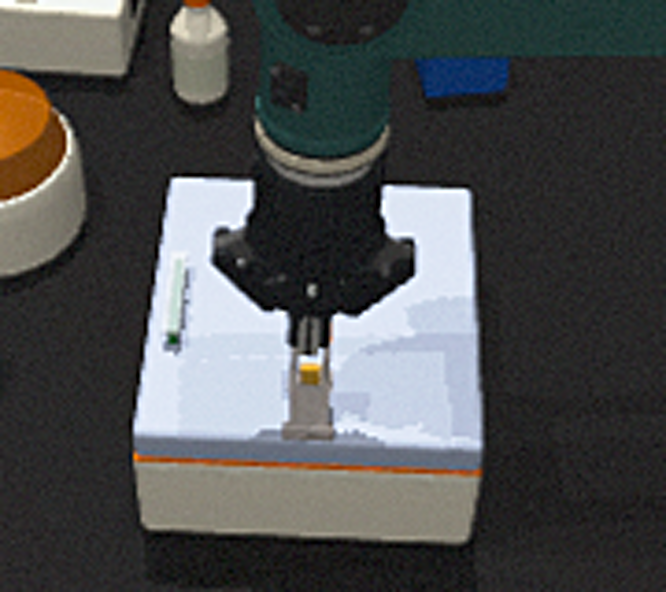

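```bash
python3 -m creep '{"hand":[1,1,1,1,1,1,1],"translation":[[-0.1,1,0.6],[0,1,1.2],[0,0.8,1.2],[0,0.7,0.8],[0,0.5,0.6],[0,0.2,0.4],[0,0.1,0.3]],"turn":[0,0,0,0,0,0,0]}'
python3 - <<'E'
from h import *
to(0,52,138)
c=save('side','s5.png');cv2.imwrite('pics/s5z.png',cv2.resize(c['color'][130:290,200:380,::-1],None,fx=3.7,fy=3.7,interpolation=cv2.INTER_CUBIC))
E
```

```text
clock: 6.1
ee_pos: [0.551, 0.0835, 0.3117]
ee_rot: [1.0, 0.02, 0.012, -0.002]
contact_force: [-7.7, 6.5, 25.9]
gripper_width: -0.0
t 6.1 pos [0.555  0.0845 0.1388] cyc mm [ 1.9 46.2] tipz 138.8 yaw 2.32 zdir [ 0.023  0.005 -1.   ] F [-7.7  6.5 25.9] T [1.1  1.4  0.06] w -0.0 q6 0.01
tool shift cm [-0.19 -0.58  0.07]
```

View pics/s5z.png

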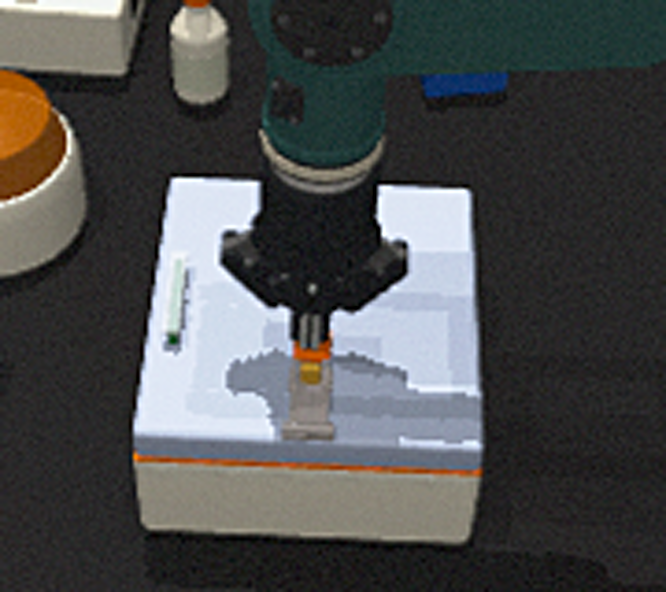

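```bash
python3 -m creep '{"hand":[1,1,1,1,0,0,0,0,0,0,0,0],"translation":[[0,0,-1],[0,0,-2],[0,0,-2],[0,0,-2],[0,0,-2],[0,0,0],[0,0,0],[0,0,0],[0,0,0],[0,0,0],[0,0,0],[0,0,0]],"turn":[0,0,0,0,-7,-7,-7,-7,-7,-7,-7,-7]}'
python3 - <<'E'
from h import *
to(0,-40,215)
c=save('side','s6.png');cv2.imwrite('pics/s6z.png',cv2.resize(c['color'][130:290,200:380,::-1],None,fx=3.7,fy=3.7,interpolation=cv2.INTER_CUBIC))
E
```

```text
clock: 7.15
ee_pos: [0.5494, 0.0827, 0.4083]
ee_rot: [0.867, 0.499, 0.012, 0.007]
contact_force: [-0.6, -0.3, 0.7]
gripper_width: 0.0856
t 7.15 pos [0.5542 0.0827 0.2354] cyc mm [ 1.  44.5] tipz 235.4 yaw 59.84 zdir [ 0.027 -0.    -1.   ] F [-0.6 -0.3  0.7] T [ 0.01 -0.01  0.  ] w 0.0856 q6 -1.0
tool shift cm [-7.21  4.41  2.05]
```

View pics/s6z.png

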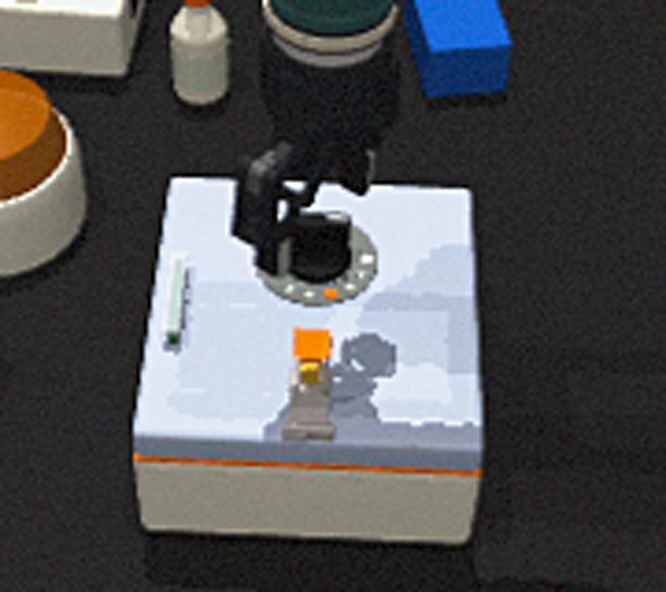

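Picture s6 shows the hasp flat with the staple through its slot; the orange tab is at about (312,343) in the crop. Next I finish the turn and go over the dial.

```bash
python3 -m creep '{"hand":[0,0,0,0,0,0,0,0,0,0],"translation":[[0,0,0],[0,0,0],[0,0,0],[0,0,0],[0,0,0],[-2,0,0],[-2,0,0],[-2,0,0],[-1.5,0,0],[-0.9,0,0]],"turn":[-6.5,-6.5,-6.5,-6.5,-6.5,0,0,0,0,0]}'
python3 - <<'E'
from h import *
to(0,-40,200)
for n in ['side','wrist']:
  c=save(n,n+'7.png');
  if n=='side': cv2.imwrite('pics/s7z.png',cv2.resize(c['color'][130:290,200:380,::-1],None,fx=3.7,fy=3.7,interpolation=cv2.INTER_CUBIC))
E
```

```text
clock: 8.03
ee_pos: [0.5552, -0.002, 0.4073]
ee_rot: [0.687, 0.726, 0.008, 0.011]
contact_force: [-0.2, 0.4, -0.1]
gripper_width: 0.0856
t 8.03 pos [ 0.5598 -0.0025  0.2344] cyc mm [  3.2 -40.9] tipz 234.4 yaw 93.14 zdir [ 0.027 -0.003 -1.   ] F [-0.2  0.4 -0.1] T [ 0.02  0.   -0.01] w 0.0856 q6 -1.73
tool shift cm [ 0.11 -0.41  3.43]
```

View pics/s7z.png

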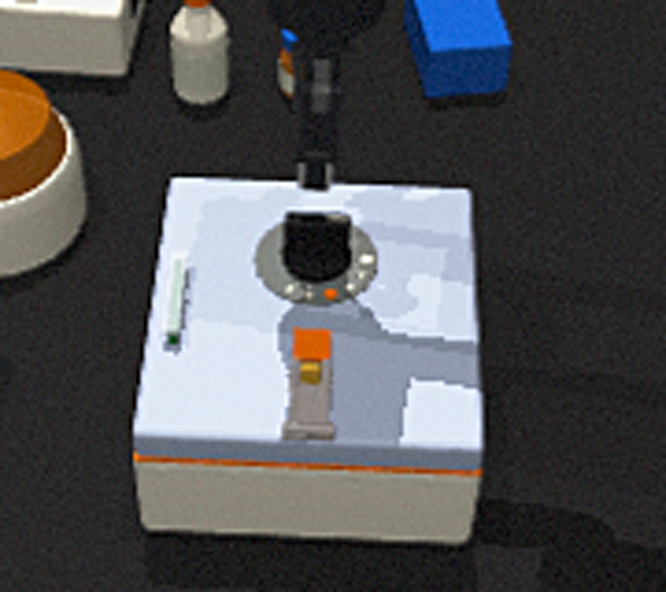

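View pics/wrist7.png

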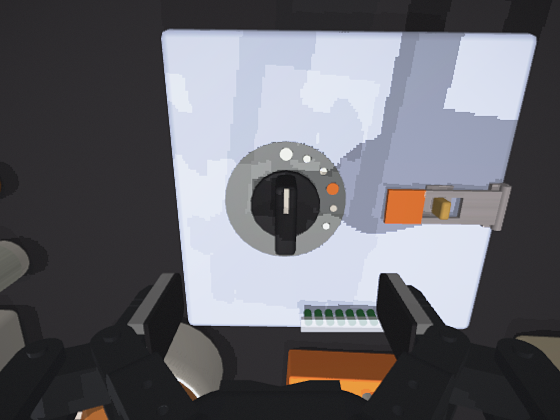

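```bash
python3 -m creep '{"hand":[0.5,0.5,0.5,0.5,0.5],"translation":[[0.1,-0.4,0],[0,0,1],[0,0,1],[0,0,1.2],[0,0,0]],"turn":[0.8,0,0,0,0]}'
python3 - <<'E'
from h import *
to(0,-40,146)
E
```

```text
clock: 8.55
ee_pos: [0.5513, 0.002, 0.3723]
ee_rot: [0.693, 0.721, 0.009, 0.01]
contact_force: [0.0, 0.4, -1.4]
gripper_width: 0.0431
t 8.55 pos [0.556  0.0019 0.1994] cyc mm [ -0.5 -36.3] tipz 199.4 yaw 92.28 zdir [ 0.027 -0.001 -1.   ] F [ 0.   0.4 -1.4] T [ 0.06  0.02 -0.03] w 0.0431 q6 -1.71
tool shift cm [-0.36 -0.1   5.34]
```

```bash
python3 -m creep '{"hand":[0.5,0.5,0.5,0.5,0.5,0.5],"translation":[[-0.4,0,0],[0,0,1.2],[0,0,1.2],[0,0,1.2],[0,0,1.2],[0,0,0.3]],"turn":[0,0,0,0,0,0]}'
python3 - <<'E'
from h import *
to(0,-40,146)
for n in ['wrist']:
  c=save(n,n+'8.png');
E
```

```text
clock: 9.05
ee_pos: [0.5527, -0.0005, 0.3163]
ee_rot: [0.692, 0.722, 0.009, 0.01]
contact_force: [-0.8, -0.8, -1.3]
gripper_width: 0.0426
t 9.05 pos [ 0.5574 -0.0006  0.1434] cyc mm [  0.8 -38.8] tipz 143.4 yaw 92.42 zdir [ 0.027 -0.    -1.   ] F [-0.8 -0.8 -1.3] T [ 0.03  0.02 -0.01] w 0.0426 q6 -1.72
tool shift cm [-0.12 -0.08 -0.26]
```

View pics/wrist8.png

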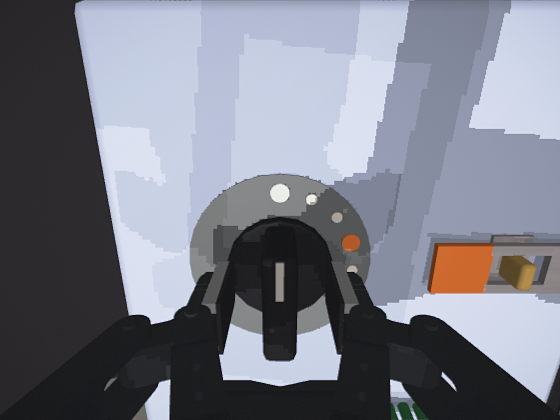

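The pads straddle the bar evenly: bar at column 280, pads at about 215 and 345. I lift 3 mm for clearance and grip.

```bash
python3 -m creep '{"hand":[0.5,0.8,1,1,1,1],"translation":[[-0.1,-0.1,-0.3],[0,0,0],[0,0,0],[0,0,0],[0,0,0],[0,0,0]],"turn":[0,0,0,0,0,0]}' 90
python3 - <<'E'
from h import *
to(0,-40,146)
E
```

```text
clock: 9.6
ee_pos: [0.5516, -0.001, 0.3202]
ee_rot: [0.692, 0.722, 0.01, 0.01]
contact_force: [-0.1, -0.1, -1.5]
gripper_width: 0.0125
t 9.6 pos [ 0.5564 -0.0008  0.1473] cyc mm [ -0.2 -39.1] tipz 147.3 yaw 92.45 zdir [ 0.028  0.001 -1.   ] F [-0.1 -0.1 -1.5] T [-0.01  0.01 -0.03] w 0.0125 q6 -1.72
tool shift cm [-0.09  0.01  0.13]
```

```bash
python3 -m creep '{"hand":[1,1,1,1,1,1],"translation":[[0,0,0],[0,0,0],[0,0,0],[0,0,0],[0,0,0],[0,0,0]],"turn":[4,4,4,4,4,4]}'
python3 - <<'E'
from h import *
to(0,-39.5,146)
E
```

```text
clock: 10.1
ee_pos: [0.5516, -0.0008, 0.3202]
ee_rot: [0.831, 0.555, 0.011, 0.008]
contact_force: [0.6, 1.7, -1.3]
gripper_width: 0.0127
t 10.1 pos [ 0.5563 -0.0009  0.1473] cyc mm [ -0.3 -39.1] tipz 147.3 yaw 67.5 zdir [ 0.027 -0.001 -1.   ] F [ 0.6  1.7 -1.3] T [-0.21  0.07  0.12] w 0.0127 q6 -1.28
tool shift cm [-0.02  0.04  0.13]
```

```bash
python3 -m creep '{"hand":[1,1,1,1,1,1,1,1,1,1],"translation":[[0,0,0],[0,0,0],[0,0,0],[0,0,0],[0,0,0],[0,0,0],[0,0,0],[0,0,0],[0,0,0],[0,0,0]],"turn":[4,4,4,4,4,4,4,4,4,4]}'
python3 - <<'E'
from h import *
to(0,-39.5,146)
for n in ['wrist','side']:
  c=save(n,n+'9.png');
E
```

```text
clock: 10.93
ee_pos: [0.5517, 0.0003, 0.3202]
ee_rot: [0.975, 0.223, 0.012, 0.006]
contact_force: [0.1, 2.0, -2.7]
gripper_width: 0.0126
t 10.93 pos [ 0.5562 -0.0008  0.1473] cyc mm [ -0.4 -39. ] tipz 147.3 yaw 25.82 zdir [ 0.026 -0.006 -1.   ] F [ 0.1  2.  -2.7] T [-0.32  0.37  0.09] w 0.0126 q6 -0.55
tool shift cm [0.01 0.06 0.13]
```

View pics/wrist9.png

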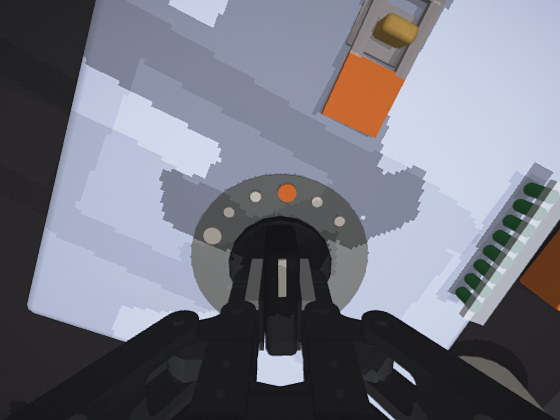

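```bash
python3 -m creep '{"hand":[1,1,1,1],"translation":[[0,0,0],[0,0,0],[0,0,0],[0,0,0]],"turn":[3,2.5,0,0]}'
python3 - <<'E'
from h import *
to(0,-39.5,146)
for n in ['wrist','side','top']:
  c=save(n,n+'10.png');
  if n=='wrist':
    cv2.imwrite('pics/w10z.png',cv2.resize(c['color'][160:380,170:390,::-1],None,fx=2.7,fy=2.7,interpolation=cv2.INTER_CUBIC))
    # expected dot/pointer
    for a in (0,72):
      t=np.deg2rad(a); v=np.array([-np.cos(t),np.sin(t)])
      for rr,z in ((.039,.132),(.018,.174),(.024,.160)):
        print(a,rr,proj(c,np.append(cyc(*(v*rr+[0,-.040])),z)))
E
```

```text
clock: 11.37
ee_pos: [0.5519, 0.0005, 0.3202]
ee_rot: [0.983, 0.181, 0.012, 0.006]
contact_force: [0.9, 1.7, -1.8]
gripper_width: 0.0125
t 11.37 pos [ 0.5562 -0.0008  0.1473] cyc mm [ -0.4 -39.1] tipz 147.3 yaw 20.87 zdir [ 0.025 -0.008 -1.   ] F [ 0.9  1.7 -1.8] T [-0.28  0.39  0.08] w 0.0125 q6 -0.46
tool shift cm [0.02 0.05 0.13]
0 0.039 (np.float64(205.1770617971204), np.float64(242.46695632872516))
0 0.018 (np.float64(237.1807961500269), np.float64(301.7878181962635))
0 0.024 (np.float64(226.93396923942313), np.float64(279.2580801511989))
72 0.039 (np.float64(279.36806605931497), np.float64(191.2174776122354))
72 0.018 (np.float64(281.085482411745), np.float64(273.7342394832875))
72 0.024 (np.float64(280.3944479243527), np.float64(244.1030906936981))
```

View pics/w10z.png

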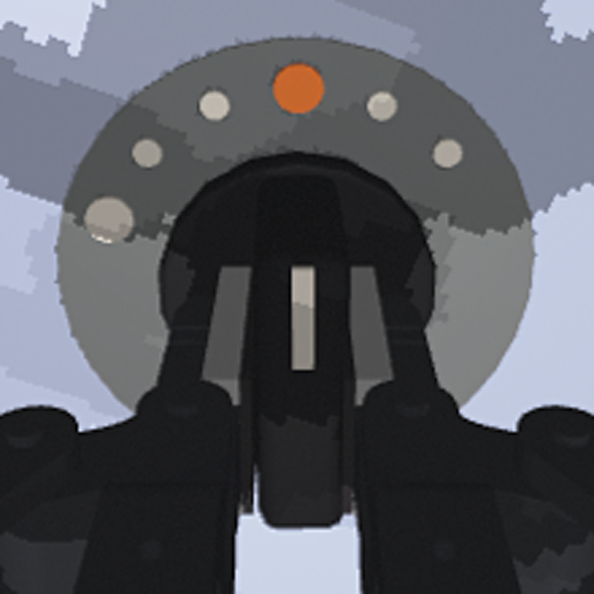

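View pics/side10.png

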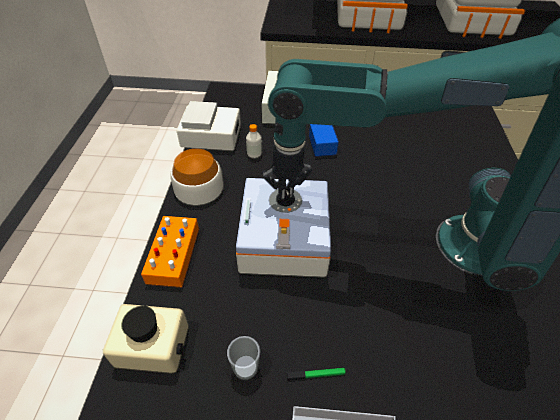

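The pointer (column 282) lines up with the orange dot (column 280), about half a degree short. I trim slightly and hold to check that it stays.

```bash
python3 -m creep '{"hand":[1,1,1,1,1,1,1,1,1,1],"translation":[[0,0,0],[0,0,0],[0,0,0],[0,0,0],[0,0,0],[0,0,0],[0,0,0],[0,0,0],[0,0,0],[0,0,0]],"turn":[0.8,0,0,0,0,0,0,0,0,0]}'
python3 - <<'E'
from h import *
st()
c=save('wrist','w11.png')
cv2.imwrite('pics/w11z.png',cv2.resize(c['color'][160:380,170:390,::-1],None,fx=2.7,fy=2.7,interpolation=cv2.INTER_CUBIC))
c=arm.camera('side')
r=arm.masks_of('hasp_tip','side')
for x in r[:2]: print(x['confidence'],x['rect'],np.median(pts(c,x['pixels']),0))
for t in ['tube_strip','reagent','jar','tip_box','beaker','marker']:
    for x in arm.masks_of(t,'side')[:1]: print(t,x['rect'],np.median(pts(c,x['pixels']),0).round(3))
E
```

```text
clock: 12.35
ee_pos: [0.5519, 0.0005, 0.3202]
ee_rot: [0.985, 0.174, 0.012, 0.006]
contact_force: [1.8, 2.1, -1.4]
gripper_width: 0.0125
t 12.35 pos [ 0.5562 -0.0008  0.1473] cyc mm [ -0.4 -39. ] tipz 147.3 yaw 20.07 zdir [ 0.025 -0.007 -1.   ] F [ 1.8  2.1 -1.4] T [-0.29  0.36  0.09] w 0.0125 q6 -0.45
0.56 [279.1, 219.9, 10.6, 21.8] [0.55163661 0.12639445 0.13921749]
0.44 [276.3, 186.7, 22.5, 17.7] [0.55259046 0.01672572 0.14177312]
reagent [246.2, 120.7, 15.0, 37.8] [ 0.689 -0.318  0.064]
jar [279.7, 219.2, 9.2, 26.1] [0.552 0.104 0.139]
tip_box [307.4, 121.8, 32.8, 31.8] [ 0.45  -0.367  0.058]
beaker [227.2, 334.5, 29.8, 46.5] [0.615 0.398 0.053]
marker [283.3, 366.3, 60.4, 14.7] [0.457 0.415 0.012]
```

View pics/w11z.png

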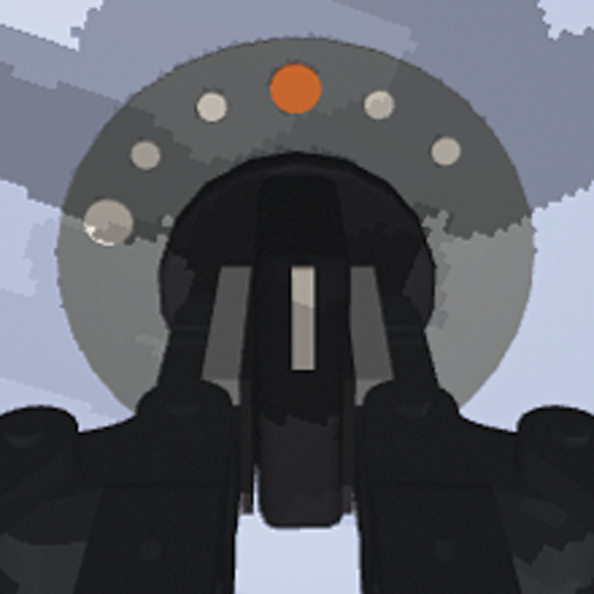

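```bash
python3 -c "
from workcell import arm
print(arm.close_job())"
```

```text
the job is handed in; nothing more can be done
None
```

I locked the lid and handed the job in at about 13 s. The hasp lies flat over the catch, and the gripper still holds the dial at the third click.

- **Hasp:** I swung it over with the shut fingers and pressed it down on its orange tab with about 26 N. After the fingers lifted off, the picture showed it flat with the staple through the slot. The last depth check put its surface at z = 139 mm, as given.
- **Dial:** I gripped the bar at 90 N and turned it clockwise about 72°, judged from the tool's yaw (92.3° to 20.1°). The wrist picture shows the pointer in line with the big orange dot to about a degree. It stayed steady over the last second of holding.
- **Loose items:** The bottle, tip box, beaker and marker measured within a few millimetres of where they started; the largest difference was 7 mm, on the tip box.
- **Checks that failed:** In the last picture the network did not find the tube strip, and its "jar" was really the hasp. The tube strip shows in its usual place in the side view taken about a second earlier. The jar is hidden behind the arm in that view. The arm never worked near it.

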